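Make up two downpipe fitting kits

ROBOT

A 6-joint arm with a two-finger parallel gripper is mounted at the origin on the work surface. World frame = base frame: x ahead of the robot, y to its left, z up, the work surface at z = 0. Lengths are in m, angles in rad, forces in N, time in s.
With the tool pointing down it reaches from about 0.275 to 1 m from the base axis. Payload 8.4 kg.
Tool frame: the origin (TCP) lies midway between the tips of the shut fingers; the grasp point (between the pads) lies 19 mm behind it (robot.pinch_z is the distance from the TCP to the grasp point, in m); z points along the fingers, y is the line along which they close (so a half turn about z gives the same grasp; the last joint's range is limited). The gripper opens to 85 mm and grips with 20 to 120 N. Pads are 22 mm wide; open, the fingers measure 114 mm over their backs; the gripper's body (76 mm by 85 mm) begins 54 mm behind the grasp point. The pads swing forward as they close: fully open they stand 13 mm farther back than shut.
Start: joints at [1.271, 0.353, 1.633, -0, 1.155, -0.002], TCP at [0.183, 0.597, 0.231] pointing down, gripper open.
Joint ranges: [-2.63, 2.63], [-0.92, 2.1], [0.06, 2.66], [-1.3, 4.44], [0, 2.69], [-3.02, 3.02]. Speed limits (rad/s): [2.22, 2.22, 2.79, 3.14, 3.14, 3.14].

INTERFACE

Orientations are given as a rotation vector (axis times angle).
In Python, from plant import sense, cams, robot gives the robot as it stands.
- The arm moves only by the tool carry_out, never from a script. Its argument "series" is a list of rows, each a list of 3 entries, a list of its own where there are three numbers: the closure in counts, from 0 (fully open) to 255 (shut), then the shift along the tool's x, y, z in m, then the turn about the tool's z in rad. A call has 1 to 5 rows; each row is the pose to reach, as a shift and turn from the pose commanded when the call began, along the tool's axes at that moment; what a row does not reach only later rows make up. A row lasts 1/12 s, in which the tool goes at most 41.7 mm and 7.16 degrees, less where a joint would pass 70% of its speed; a pose out of reach is approached as far as the arm can. A call with a gripper value outside its range is refused whole. The fingers move at their own pace and stop on an object; "squeeze" is the grip in N (left out, the last holds). Time passes only in rows, so rows that repeat a pose let the fingers close. It gives the time, the measured TCP pose, the force, the opening and the grip force at its end, in the units of the state.
- sense(): the state, without advancing time (a new reading comes with each control period).
- cams.read_camera(name): name is "side" or "top" or "wrist"; returns a dict with "color" (384x512x3 uint8, red, green, blue), "fx", "fy", "cx", "cy" (pixels), "T" (4x4, takes a point from camera to world coordinates). Camera axes: x right, y down, z forward; pixel columns grow to the right and rows downward; lengths in m; the calibration is good to about 2 mm. The wrist camera is an equidistant fisheye: a pixel r from the principal point sees the ray r / f radians off the axis. A picture is of the moment at which its call begins. There is no depth.
- robot.job_done(): hands the job in; it is judged then, once.
The state is a dict: "time": time; "joints": joint angles; "qd": joint speeds; "effort": joint torques, N m; "tcp_pos": TCP position; "tcp_rot": TCP orientation; "wrist_force": force on the tool from outside, world axes, zero at the start; "wrist_torque": the same for the moment, N m; "grip_width": opening from 0.0 (shut) to 1.0 (fully open); "finger_force": force on a finger pad.
Only numpy, scipy, OpenCV 4.12 (cv2) and the standard library are available. Lean on these libraries where they do the work, as an engineer would, in place of code of your own. Each camera call takes 0.05 s, during which the arm holds its last target. There are 200 camera calls.

TASK

Make up two fitting kits from the loose stock on the bench: the copper cap, the brass fitting and the green flux jar go in the red tray, the white cap and the black pipe plug in the blue tray. Stand everything upright on the tray floor, one piece to a compartment, with the cap in the middle compartment of its tray and the other pieces in the end compartments (either end). Leave the hammer, the tape measure and the snips where they are.

Things in the scene. Friction and masses are not known exactly. Their poses are not given: they have to be found in the camera images.
- red_tray: Red plastic kit tray, fixed to the bench, open on top, 138 mm (its x) by 240 mm (its y), walls 25 mm high and 4 mm thick, floor 4 mm thick. Two dividers of full wall height, running along its x, make three equal compartments side by side along its y, each 130 mm (x) by about 75 mm (y); their centres are at y = -79, 0 and +79 mm. Origin: centre of the underside, on the bench; z up.
- blue_tray: Blue plastic kit tray, fixed to the bench, open on top, 138 mm (its x) by 240 mm (its y), walls 25 mm high and 4 mm thick, floor 4 mm thick. Two dividers of full wall height, running along its x, make three equal compartments side by side along its y, each 130 mm (x) by about 75 mm (y); their centres are at y = -79, 0 and +79 mm. Origin: centre of the underside, on the bench; z up.
- copper_cap_center (a point): Copper-coloured pipe cap: a closed, flat-topped cylinder 50 mm high and 49 mm in diameter, with a bead of 54 mm diameter round its lowest 9 mm; about 0.12 kg. Origin: its centre, 25 mm above its foot; z is its upright axis, up. Stands upright on the bench at the start.
- white_cap_center (a point): White-coated pipe cap: a closed, flat-topped cylinder 50 mm high and 49 mm in diameter, with a bead of 54 mm diameter round its lowest 9 mm; about 0.12 kg. Origin: its centre, 25 mm above its foot; z is its upright axis, up. Stands upright on the bench at the start.
- brass_fitting_center (a point): Yellow brass threaded fitting, 50 mm high: lower 30 mm a hexagon 42 mm across flats (48.5 mm over corners), upper 20 mm a round thread 40 mm in diameter with a dark bore mark on top; 0.25 kg. Flats face along its x axis and every 60 degrees from it. Origin: its centre, 25 mm above its foot; z is its upright axis, up. Stands upright on the bench at the start.
- pipe_plug_center (a point): Black plastic pipe plug, 50 mm high: round body 42 mm in diameter over a foot flange 54 mm in diameter and 10 mm high with an orange seal ring; an orange bar on its top. Origin: its centre, 25 mm above its foot; z is its upright axis, up. Stands upright on the bench at the start.
- flux_jar_center (a point): Green jar with a paper label and yellow screw cap, 50 mm high: body 48 mm in diameter to 37 mm, cap 44 mm in diameter above. Origin: its centre, 25 mm above its foot; z is its upright axis, up. Stands upright on the bench at the start.
- hammer: Bystander: hammer lying on the bench, black handle, steel head, 290 mm long along its x; leave alone.
- tape_measure: Bystander: yellow and black tape measure standing on the bench, 75 x 45 x 66 mm; origin under its centre; leave alone.
- snips: Bystander: tin snips with red handles lying on the bench, about 190 mm long along its x (jaws to +x), handles spread 86 mm; leave alone.
Mind the look-alikes: they are no part of the job. What is shaped like the part that bears white_cap_center but purple is not meant.

How it is judged:
At the end, for the whole second after the job is handed in: Copper cap in the middle, brass fitting and flux jar in opposite ends of the red tray; white cap in the middle, plug in an end of the blue tray. Each within 25 mm (tray y) and 50 mm (tray x) of its compartment centre, centre 23 to 35 mm above bench, within 0.15 rad of upright, at rest (x of copper_cap_center in the frame of red_tray between -0.05 and 0.05 m and z of copper_cap_center in the frame of red_tray between 0.023 and 0.035 m and angle between each of copper_cap_center, brass_fitting_center, flux_jar_center, white_cap_center, pipe_plug_center's own z axis and vertical below 0.15 rad and linear speed of each of copper_cap, brass_fitting, flux_jar, white_cap, pipe_plug below 0.02 m/s and y of copper_cap_center in the frame of red_tray between -0.025 and 0.025 m and x of brass_fitting_center in the frame of red_tray between -0.05 and 0.05 m and z of brass_fitting_center in the frame of red_tray between 0.023 and 0.035 m and x of flux_jar_center in the frame of red_tray between -0.05 and 0.05 m and z of flux_jar_center in the frame of red_tray between 0.023 and 0.035 m and ((y of brass_fitting_center in the frame of red_tray between 0.0537 and 0.1037 m and y of flux_jar_center in the frame of red_tray between -0.1037 and -0.0537 m) or (y of brass_fitting_center in the frame of red_tray between -0.1037 and -0.0537 m and y of flux_jar_center in the frame of red_tray between 0.0537 and 0.1037 m)) and x of white_cap_center in the frame of blue_tray between -0.05 and 0.05 m and z of white_cap_center in the frame of blue_tray between 0.023 and 0.035 m and y of white_cap_center in the frame of blue_tray between -0.025 and 0.025 m and x of pipe_plug_center in the frame of blue_tray between -0.05 and 0.05 m and z of pipe_plug_center in the frame of blue_tray between 0.023 and 0.035 m and (y of pipe_plug_center in the frame of blue_tray between 0.0537 and 0.1037 m or y of pipe_plug_center in the frame of blue_tray between -0.1037 and -0.0537 m)); the robot touches nothing.
It fails at once if the hammer is moved more than 30 mm (distance of hammer from where it was at the start of the episode above 0.03 m).
It fails at once if the tape measure is moved more than 30 mm (distance of tape_measure from where it was at the start of the episode above 0.03 m).
It fails at once if the snips is moved more than 30 mm (distance of snips from where it was at the start of the episode above 0.03 m).
It also fails if it takes over 136 s, if anything falls off the work surface, if the arm or the gripper's body presses on something with over 40 N, if the wrist force passes 120 N, or if a joint passes its speed limit or range.

## Working session

There is one attempt and no reset: what is moved stays moved. The work goes in short steps, Python scripts to look and compute and a tool call to move; the robot and the scene stay as the last step left them, time stands still between calls to the robot, and variables do not carry over. Pictures are saved under pics/ and viewed, at most 14 in all, crops included, and the job is handed in when it is done.

Besides the shell and the picture viewer there is one more tool, called as a command line: name --argument value ..., lists and objects as JSON in quotes. carry_out: Moves the arm, as the interface text tells. Its arguments: {"type":"object","properties":{"series":{"type":"array"},"squeeze":{"type":"number"}},"required":["series"]}

```bash
mkdir -p pics; ls
python3 - <<'E'
from plant import sense,cams,robot
import cv2,numpy as np
s=sense();print({k:np.round(v,3) for k,v in s.items()})
for n in("top","side"):
    r=cams.read_camera(n);cv2.imwrite(f"pics/{n}0.png",r["color"][:,:,::-1]);print(n,r["fx"],r["cx"],r["cy"],np.round(r["T"],3).tolist())
E
```

```text
pics
{'time': np.float64(0.0), 'joints': array([ 1.271,  0.354,  1.634,  0.   ,  1.155, -0.002]), 'qd': array([-0.002, -0.001,  0.001,  0.   ,  0.   , -0.   ]), 'effort': array([-0.0000e+00, -6.0524e+01, -3.4208e+01,  0.0000e+00,  9.0000e-03,
        0.0000e+00]), 'tcp_pos': array([0.183, 0.597, 0.231]), 'tcp_rot': array([-4.660e-01, -3.107e+00,  2.000e-03]), 'wrist_force': array([-0.322, -1.608,  0.573]), 'wrist_torque': array([-0.057,  0.039,  0.007]), 'finger_force': np.float64(0.0), 'grip_width': np.float64(1.001)}
top 430.19183330459526 259.3498752241943 194.02071582961395 [[0.003, -0.991, 0.133, 0.326], [-1.0, -0.004, -0.004, 0.012], [0.004, -0.133, -0.991, 1.246], [0.0, 0.0, 0.0, 1.0]]
side 435.46101452553006 250.94987304644408 182.6705772898962 [[0.945, -0.203, 0.258, 0.18], [-0.328, -0.555, 0.765, -0.929], [-0.012, -0.807, -0.59, 0.785], [0.0, 0.0, 0.0, 1.0]]
```

View pics/top0.png

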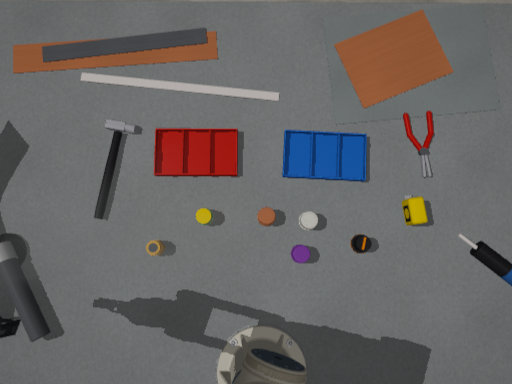

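View pics/side0.png

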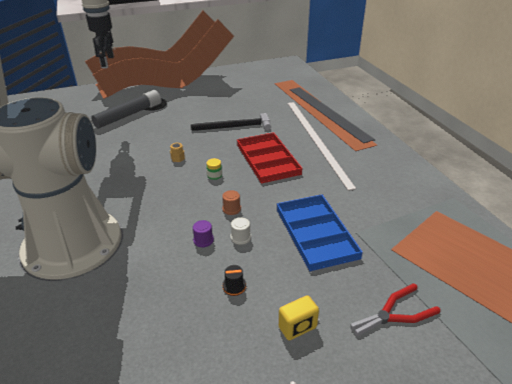

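The top view shows brass at (156,248), the jar at (204,216), copper at (267,216), white at (308,220), the purple decoy at (301,254) and the plug at (361,243). The red tray is around (197,152) and the blue tray around (325,155). The side view agrees. Next I'll measure them.

```bash
cat > h.py <<'E'
from plant import sense,cams,robot
import cv2,numpy as np
from scipy.spatial.transform import Rotation as R
def ray(r,uv,z):
    """pinhole pixel -> world point on plane z"""
    d=r["T"][:3,:3]@np.array([(uv[0]-r["cx"])/r["fx"],(uv[1]-r["cy"])/r["fy"],1.])
    o=r["T"][:3,3]; return o+d*(z-o[2])/d[2]
def go(x,y,z,yaw=None):
    """shift in tool axes and turn to TCP x,y,z with tool-y axis along yaw (mod pi)"""
    s=sense();M=R.from_rotvec(s["tcp_rot"]).as_matrix()
    d=M.T@(np.array([x,y,z])-s["tcp_pos"]); t=0
    if yaw is not None:
        cur=np.arctan2(M[1,1],M[0,1]); t=-((yaw-cur+np.pi/2)%np.pi-np.pi/2)
    print("t",round(float(s["time"]),1),"shift",d.round(4),"turn",round(float(t),3),"j6",round(float(s["joints"][5]),2),"tcp",s["tcp_pos"].round(4),"grip",round(float(s["grip_width"]),2),round(float(s["finger_force"]),1))
E
python3 - <<'E'
from h import *
r=cams.read_camera("top");im=r["color"];hsv=cv2.cvtColor(im,cv2.COLOR_RGB2HSV);H,S,V=[hsv[...,i].astype(int) for i in range(3)]
boxes=dict(brass=(156,248,16),jar=(204,216,13),copper=(267,216,14),white=(308,220,14),plug=(361,243,14),purple=(301,254,13))
for n,(u,v,w) in boxes.items():
    sl=(slice(v-w,v+w+1),slice(u-w,u+w+1))
    m=(S[sl]>90) if n not in("white","plug") else ((V[sl]>150) if n=="white" else ((V[sl]<50)|(S[sl]>120)))
    m=m.astype(np.uint8);k,l,st,c=cv2.connectedComponentsWithStats(m);i=1+np.argmax(st[1:,4])
    cen=c[i]+[u-w,v-w];print(n,cen.round(1),st[i],ray(r,cen,.05 if n!="plug" else .03)[:2].round(4))
for n,m in(("red",((H<8)|(H>172))&(S>150)),("blue",(H>100)&(H<125)&(S>150))):
    m=m.astype(np.uint8);m[:100]=0;m[200:]=0;m[:,380:]=0
    k,l,st,c=cv2.connectedComponentsWithStats(m);i=1+np.argmax(st[1:,4])
    p=np.argwhere(l==i)[:,::-1].astype(np.float32);q=cv2.boxPoints(cv2.minAreaRect(p))
    w=np.array([ray(r,a,.025)[:2] for a in q]);print(n,w.round(3).tolist(),w.mean(0).round(4),[round(float(np.linalg.norm(w[j]-w[j-1])),3) for j in range(4)])
    e=max([w[j]-w[j-1] for j in range(4)],key=np.linalg.norm);print("long-axis angle",np.degrees(np.arctan2(e[1],e[0])))
E
```

```text
brass [155.5 247.2] [  6   8  19  16 157] [0.3373 0.293 ]
jar [203.4 215.5] [  5   5  16  16 212] [0.4253 0.1629]
copper [266.  216.2] [  4   5  19  19 275] [ 0.4239 -0.0116]
white [308.5 219.4] [  5   6  19  16 227] [ 0.4155 -0.13  ]
plug [360.5 243.4] [  4   6  21  18 296] [ 0.3498 -0.2779]
purple [300.1 253.5] [  3   4  19  18 282] [ 0.3213 -0.1056]
red [[0.68, 0.315], [0.681, 0.073], [0.545, 0.072], [0.544, 0.31]] [0.6124 0.1926] [0.136, 0.242, 0.136, 0.239]
long-axis angle -89.75089280098989
blue [[0.541, -0.057], [0.68, -0.065], [0.669, -0.308], [0.529, -0.297]] [ 0.6048 -0.1819] [0.24, 0.14, 0.243, 0.14]
long-axis angle -92.8001085262384
```

Run:
```python
from h import *
go(.337,.293,.2,0)
print(R.from_rotvec(sense()["tcp_rot"]).as_matrix().round(2))
```

```text
t 0.1 shift [-0.2362 -0.2457  0.031 ] turn 1.273 j6 -0.0 tcp [0.1833 0.5972 0.2307] grip 1.0 0.0
[[-0.96  0.29 -0.  ]
 [ 0.29  0.96 -0.  ]
 [ 0.   -0.   -1.  ]]
```

carry_out --series '[[0,[-0.12,-0.125,0.015],0],[0,[-0.12,-0.125,0.015],0],[0,[-0.12,-0.125,0.015],0],[0,[-0.12,-0.125,0.015],0],[0,[-0.12,-0.125,0.015],0]]' --squeeze 40

```text
time: 0.57
tcp_pos: [0.2624, 0.4372, 0.2152]
tcp_rot: [-0.468, -3.106, 0.007]
wrist_force: [-0.5, -0.6, -0.6]
grip_width: 1.005
finger_force: 0.0
```

carry_out --series '[[0,[-0.116,-0.121,0.016],0.6],[0,[-0.116,-0.121,0.016],0.6],[0,[-0.116,-0.121,0.016],0.6],[0,[-0.116,-0.121,0.016],0.6],[0,[-0.116,-0.121,0.016],0.6]]'

```text
time: 0.98
tcp_pos: [0.3381, 0.2876, 0.1994]
tcp_rot: [1.377, 2.823, -0.005]
wrist_force: [-1.0, 0.1, -0.5]
grip_width: 1.004
finger_force: 0.0
```

carry_out --series '[[0,[0,0,0],0.67],[0,[0,0,0],0.67],[0,[0,0,0],0.67],[0,[0,0,0],0.67],[0,[0,0,0],0.67]]'

```text
time: 1.4
tcp_pos: [0.3368, 0.2931, 0.2003]
tcp_rot: [-2.175, -2.267, 0.0]
wrist_force: [-0.7, -0.4, -0.3]
grip_width: 0.999
finger_force: 0.0
```

Run:
```python
from h import *
go(.337,.293,.2,0)
r=cams.read_camera("wrist");cv2.imwrite("pics/w1.png",r["color"][:,:,::-1]);print(r["fx"],r["cx"],r["cy"],r["T"].round(3).tolist())
```

```text
t 1.4 shift [-0.0001  0.0002  0.0003] turn 0.041 j6 0.67 tcp [0.3368 0.2931 0.2003] grip 1.0 0.0
297.3186396354542 255.3016016490249 189.24895533890307 [[0.999, 0.04, 0.012, 0.334], [0.042, -0.963, -0.266, 0.361], [0.001, 0.266, -0.964, 0.342], [0.0, 0.0, 0.0, 1.0]]
```

View pics/w1.png

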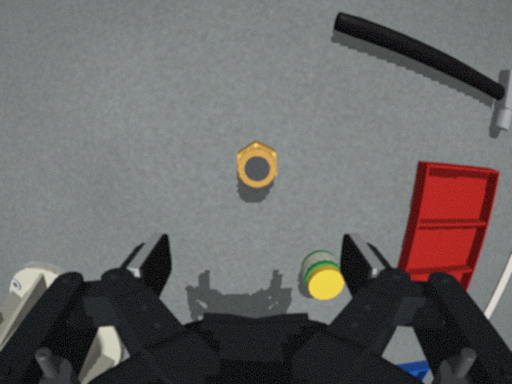

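The wrist view shows the brass bore at (257,167). A hex corner points up the image, so flats face ±image x, which is the finger line. I'll refine its position.

```bash
cat >> h.py <<'E'
def fray(r,uv,z):
    a=np.array([uv[0]-r["cx"],uv[1]-r["cy"]]);q=np.linalg.norm(a);th=q/r["fx"]
    d=r["T"][:3,:3]@np.array([*(a/q*np.sin(th)),np.cos(th)]);o=r["T"][:3,3];return o+d*(z-o[2])/d[2]
E
python3 - <<'E'
from h import *
r=cams.read_camera("wrist");g=cv2.cvtColor(r["color"],cv2.COLOR_RGB2HSV)
m=((g[...,1]>100)&(g[...,0]<30)).astype(np.uint8);m[:120]=0;m[220:]=0;m[:,:220]=0;m[:,300:]=0
c,_=cv2.findContours(m,cv2.RETR_CCOMP,cv2.CHAIN_APPROX_NONE)
for k in c:
    if len(k)>20:
        e=cv2.minEnclosingCircle(k);print(e,fray(r,e[0],.05).round(4))
print("jar",fray(r,(325,281),.05))
p=fray(r,(257,168),.05);go(p[0],p[1],.012,0)
E
```

```text
((257.0, 164.0), 23.19492530822754) [0.3382 0.3067 0.05  ]
((256.79412841796875, 168.26470947265625), 13.486295700073242) [0.3381 0.3024 0.05  ]
jar [0.42315098 0.1709911  0.05      ]
t 1.5 shift [0.0094 0.002  0.1882] turn 0.046 j6 0.67 tcp [0.3368 0.2931 0.2002] grip 1.0 0.0
```

carry_out --series '[[0,[0.0085,0.002,0.03],0.046],[0,[0.0085,0.002,0.07],0.046],[0,[0.0085,0.002,0.11],0.046],[0,[0.0085,0.002,0.14],0.046],[0,[0.0085,0.002,0.15],0.046]]'

```text
time: 1.92
tcp_pos: [0.3363, 0.3, 0.0467]
tcp_rot: [-2.214, -2.228, 0.009]
wrist_force: [-1.1, -1.0, 0.6]
grip_width: 1.003
finger_force: 0.0
```

Run:
```python
from h import *
r=cams.read_camera("wrist");cv2.imwrite("pics/w2.png",r["color"][:,:,::-1])
go(.338,.302,.005,0)
```

```text
t 2.0 shift [0.0021 0.0018 0.0419] turn 0.006 j6 0.72 tcp [0.3364 0.3    0.0469] grip 1.0 0.0
```

View pics/w2.png

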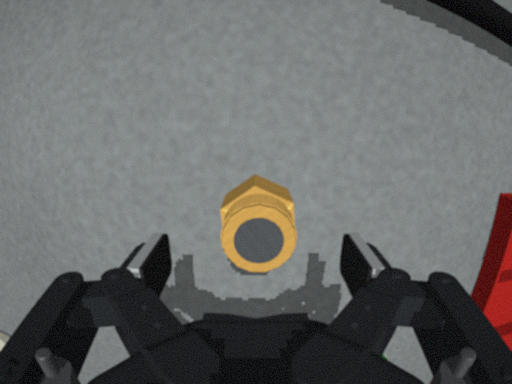

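The brass sits between the fingers, with its bore at (259,240). I'll get one fix from this close view.

Run:
```python
from h import *
r=cams.read_camera("wrist");p=fray(r,(259,240),.05);print(p);go(p[0],p[1],.005,0)
```

```text
[0.33833408 0.30270149 0.05      ]
t 2.0 shift [0.002  0.0011 0.0439] turn 0.005 j6 0.72 tcp [0.3374 0.3008 0.0489] grip 1.0 0.0
```

Consistent with the last fix, so I'll grasp and lift.

carry_out --series '[[0,[0.002,0.001,0.025],0.005],[0,[0.002,0.001,0.044],0.005],[0,[0.002,0.001,0.044],0.005],[130,[0.002,0.001,0.044],0.005],[200,[0.002,0.001,0.044],0.005]]' --squeeze 40

```text
time: 2.43
tcp_pos: [0.3403, 0.3045, 0.008]
tcp_rot: [2.224, 2.219, 0.003]
wrist_force: [0.3, 0.6, -0.4]
grip_width: 0.75
finger_force: 0.0
```

carry_out --series '[[255,[0,0,0],0],[255,[0,0,0],0],[255,[0,0,0],0],[255,[0,0,0],0],[255,[0,0,0],0]]'

```text
time: 2.85
tcp_pos: [0.3401, 0.3043, 0.008]
tcp_rot: [2.224, 2.219, 0.003]
wrist_force: [-2.8, -1.6, 14.7]
grip_width: 0.488
finger_force: 38.2
```

carry_out --series '[[255,[0,0,-0.03],0],[255,[0,0,-0.06],0],[255,[0,0,-0.09],0],[255,[0,0,-0.1],0],[255,[0,0,-0.1],0]]'

```text
time: 3.27
tcp_pos: [0.3409, 0.305, 0.1091]
tcp_rot: [2.224, 2.218, 0.009]
wrist_force: [0.8, 0.8, -3.2]
grip_width: 0.484
finger_force: 43.1
```

Run:
```python
from h import *
go(.6124,.2716,.115,0)
```

```text
t 3.3 shift [-0.0326  0.2716 -0.0048] turn -0.003 j6 0.73 tcp [0.3409 0.305  0.1091] grip 0.48 43.1
```

carry_out --series '[[255,[-0.006,0.03,0],0],[255,[-0.012,0.07,0],0],[255,[-0.018,0.11,0],0],[255,[-0.024,0.15,0],0],[255,[-0.03,0.18,0],0]]'

```text
time: 3.68
tcp_pos: [0.5217, 0.2723, 0.1046]
tcp_rot: [2.225, 2.218, -0.0]
wrist_force: [-0.7, 0.5, -2.0]
grip_width: 0.492
finger_force: 43.1
```

carry_out --series '[[255,[0,0.035,0],0],[255,[0,0.065,0],0],[255,[-0.002,0.085,0],0],[255,[-0.002,0.091,0],0],[255,[-0.002,0.091,0],0]]'

```text
time: 4.1
tcp_pos: [0.6106, 0.2702, 0.1041]
tcp_rot: [-2.225, -2.217, 0.003]
wrist_force: [-1.2, -0.4, -2.0]
grip_width: 0.485
finger_force: 43.1
```

Run:
```python
from h import *
r=cams.read_camera("wrist");cv2.imwrite("pics/w3.png",r["color"][:,:,::-1]);np.savez("w3.npz",**r)
go(.6124,.2716,.012,0)
```

```text
t 4.2 shift [0.0014 0.0035 0.0923] turn -0.004 j6 0.42 tcp [0.6092 0.2703 0.1043] grip 0.49 43.1
```

View pics/w3.png

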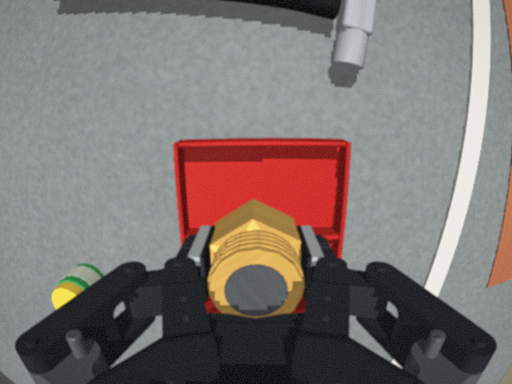

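The red tray's end wall is at v≈141 with outer corners at (175,143) and (350,143), and the divider top is near v≈235.

Run:
```python
from h import *
r=dict(np.load("w3.npz"))
for p in((175,143),(350,143),(262,141),(340,233)):print(p,fray(r,p,.025).round(4))
```

```text
(175, 143) [0.5494 0.314  0.025 ]
(350, 143) [0.6836 0.3138 0.025 ]
(262, 141) [0.6156 0.3144 0.025 ]
(340, 233) [0.681 0.239 0.025]
```

carry_out --series '[[255,[0.002,0.005,0.025],0],[255,[0.002,0.005,0.055],0],[255,[0.002,0.005,0.075],0],[255,[0.002,0.005,0.085],0],[255,[0.002,0.005,0.09],0]]'

```text
time: 4.57
tcp_pos: [0.6125, 0.2725, 0.0141]
tcp_rot: [-2.223, -2.218, 0.006]
wrist_force: [0.2, 0.6, -2.3]
grip_width: 0.488
finger_force: 43.0
```

carry_out --series '[[255,[0,0,0.001],0],[120,[0,0,0.001],0],[80,[0,0,0.001],0],[50,[0,0,0.001],0],[50,[0,0,0.001],0]]'

```text
time: 4.98
tcp_pos: [0.6162, 0.2732, 0.0167]
tcp_rot: [2.224, 2.217, 0.003]
wrist_force: [-1.0, 0.4, 0.4]
grip_width: 0.805
finger_force: 0.0
```

carry_out --series '[[40,[0,0,-0.02],0],[40,[0,0,-0.05],0],[40,[0,0,-0.09],0],[40,[0,0,-0.11],0],[40,[0,0,-0.11],0]]'

```text
time: 5.4
tcp_pos: [0.6187, 0.2743, 0.1318]
tcp_rot: [2.222, 2.216, 0.014]
wrist_force: [1.1, 0.5, 1.2]
grip_width: 0.842
finger_force: 0.0
```

Run:
```python
from h import *
go(.424,.170,.115,0)
```

```text
t 5.4 shift [-0.105  -0.1945  0.0147] turn -0.003 j6 0.42 tcp [0.6187 0.2743 0.1318] grip 0.84 0.0
```

carry_out --series '[[40,[-0.02,-0.035,0],0],[40,[-0.04,-0.07,0],0],[40,[-0.06,-0.105,0],0],[40,[-0.078,-0.14,0],0],[40,[-0.092,-0.165,0],0]]'

```text
time: 5.82
tcp_pos: [0.4465, 0.1797, 0.1249]
tcp_rot: [-2.224, -2.217, 0.003]
wrist_force: [0.0, -0.0, -0.2]
grip_width: 0.839
finger_force: 0.0
```

carry_out --series '[[0,[-0.008,-0.02,0],0],[0,[-0.013,-0.03,0.01],0],[0,[-0.013,-0.03,0.015],0],[0,[-0.013,-0.03,0.015],0],[0,[-0.013,-0.03,0.015],0]]'

```text
time: 6.23
tcp_pos: [0.4211, 0.1689, 0.1104]
tcp_rot: [2.225, 2.218, 0.001]
wrist_force: [0.6, 0.2, 0.2]
grip_width: 1.002
finger_force: 0.0
```

Run:
```python
from h import *
r=cams.read_camera("wrist");cv2.imwrite("pics/w4.png",r["color"][:,:,::-1])
g=cv2.cvtColor(r["color"],cv2.COLOR_RGB2HSV)
m=((g[...,1]>130)&(g[...,0]>20)&(g[...,0]<34)&(g[...,2]>110)).astype(np.uint8);m[:,:180]=0;m[:,340:]=0
k,l,st,c=cv2.connectedComponentsWithStats(m);i=1+np.argmax(st[1:,4]);e=cv2.minEnclosingCircle(np.argwhere(l==i)[:,::-1].astype(np.float32))
p=fray(r,e[0],.05);print(st[i],c[i],e,p);go(p[0],p[1],.01,0)
```

```text
[ 234  178   59   60 2794] [262.71939871 207.51574803] ((262.46990966796875, 207.31954956054688), 30.237863540649414) [0.4262888  0.16755604 0.05      ]
t 6.3 shift [-0.0015  0.0049  0.1006] turn -0.003 j6 0.38 tcp [0.4213 0.169  0.1106] grip 1.0 0.0
```

View pics/w4.png

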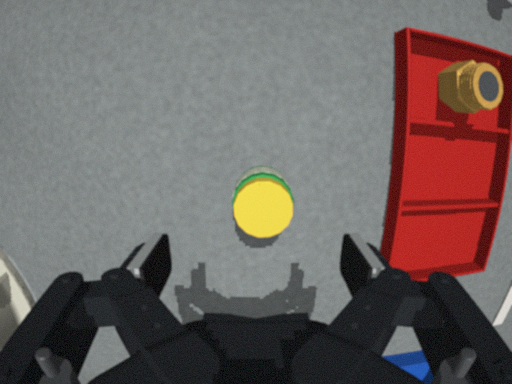

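The wrist view shows the jar cap at (263,207) and the brass upright in the red end compartment at (470,87). I'll grasp the jar.

carry_out --series '[[0,[-0.0015,0.005,0.03],0],[0,[-0.0015,0.005,0.07],0],[0,[-0.0015,0.005,0.09],0],[0,[-0.0015,0.005,0.101],0],[0,[-0.0015,0.005,0.101],0]]'

```text
time: 6.7
tcp_pos: [0.4245, 0.1668, 0.0071]
tcp_rot: [-2.224, -2.217, 0.005]
wrist_force: [0.1, -0.5, 0.7]
grip_width: 0.998
finger_force: 0.0
```

carry_out --series '[[150,[0,0,0],0],[255,[0,0,0],0],[255,[0,0,0],0],[255,[0,0,0],0],[255,[0,0,0],0]]'

```text
time: 7.12
tcp_pos: [0.4261, 0.1674, 0.0106]
tcp_rot: [2.224, 2.217, 0.004]
wrist_force: [-0.7, -0.6, 4.7]
grip_width: 0.55
finger_force: 40.4
```

carry_out --series '[[255,[0,0,0],0],[255,[0,0,-0.03],0],[255,[0,0,-0.06],0],[255,[0,0,-0.085],0],[255,[0,0,-0.09],0]]'

```text
time: 7.53
tcp_pos: [0.4273, 0.1678, 0.1034]
tcp_rot: [2.223, 2.216, 0.009]
wrist_force: [0.4, 0.3, -0.9]
grip_width: 0.55
finger_force: 42.3
```

Run:
```python
from h import *
go(.615,.115,.1,0)
```

```text
t 7.5 shift [-0.0523  0.1878  0.0044] turn -0.003 j6 0.37 tcp [0.4273 0.1678 0.1034] grip 0.55 42.3
```

carry_out --series '[[255,[-0.01,0.03,0],0],[255,[-0.02,0.07,0],0],[255,[-0.03,0.11,0],0],[255,[-0.041,0.15,0],0],[255,[-0.051,0.18,0],0]]'

```text
time: 7.95
tcp_pos: [0.608, 0.1146, 0.0994]
tcp_rot: [2.224, 2.217, 0.003]
wrist_force: [0.3, -0.1, -1.1]
grip_width: 0.545
finger_force: 42.3
```

carry_out --series '[[255,[-0.001,0.008,0],0],[255,[-0.001,0.008,0],0],[255,[-0.001,0.008,0.03],0],[255,[-0.001,0.008,0.06],0],[255,[-0.001,0.008,0.075],0]]'

```text
time: 8.37
tcp_pos: [0.6093, 0.1144, 0.0213]
tcp_rot: [-2.223, -2.216, 0.006]
wrist_force: [-1.0, -0.1, -2.5]
grip_width: 0.545
finger_force: 42.3
```

carry_out --series '[[255,[0,0,0.01],0],[255,[0,0,0.01],0],[120,[0,0,0.01],0],[60,[0,0,0.01],0],[40,[0,0,0.01],0]]'

```text
time: 8.78
tcp_pos: [0.6128, 0.1147, 0.0149]
tcp_rot: [2.224, 2.218, 0.001]
wrist_force: [0.1, 0.9, 0.1]
grip_width: 0.813
finger_force: 0.0
```

carry_out --series '[[40,[0,0,0],0],[40,[0,0,-0.03],0],[40,[0,0,-0.07],0],[40,[0,0,-0.1],0],[40,[0,0,-0.105],0]]'

```text
time: 9.2
tcp_pos: [0.6161, 0.115, 0.1253]
tcp_rot: [2.221, 2.215, 0.011]
wrist_force: [1.2, 0.1, 0.8]
grip_width: 0.841
finger_force: 0.0
```

Run:
```python
from h import *
go(.424,-.008,.115,0)
```

```text
t 9.2 shift [-0.1236 -0.1918  0.0085] turn -0.003 j6 0.19 tcp [0.6161 0.115  0.1253] grip 0.84 0.0
```

carry_out --series '[[40,[-0.02,-0.03,0],0],[40,[-0.04,-0.063,0],0],[40,[-0.06,-0.096,0],0],[40,[-0.08,-0.129,0],0],[40,[-0.1,-0.16,0],0]]'

```text
time: 9.62
tcp_pos: [0.4503, 0.0142, 0.119]
tcp_rot: [-2.224, -2.218, 0.0]
wrist_force: [0.6, -0.8, -0.9]
grip_width: 0.838
finger_force: 0.0
```

carry_out --series '[[0,[-0.018,-0.022,0],0],[0,[-0.023,-0.03,0.005],0],[0,[-0.023,-0.03,0.01],0],[0,[-0.023,-0.03,0.01],0],[0,[-0.023,-0.03,0.01],0]]'

```text
time: 10.03
tcp_pos: [0.4239, -0.0077, 0.1092]
tcp_rot: [2.224, 2.218, 0.001]
wrist_force: [0.5, -1.0, 0.6]
grip_width: 0.999
finger_force: 0.0
```

Run:
```python
from h import *
r=cams.read_camera("wrist");cv2.imwrite("pics/w5.png",r["color"][:,:,::-1]);np.savez("w5.npz",**r)
go(.424,-.008,.115,0)
```

```text
t 10.1 shift [-0.0004  0.     -0.0057] turn -0.002 j6 -0.02 tcp [ 0.424  -0.0076  0.1093] grip 1.0 0.0
```

View pics/w5.png

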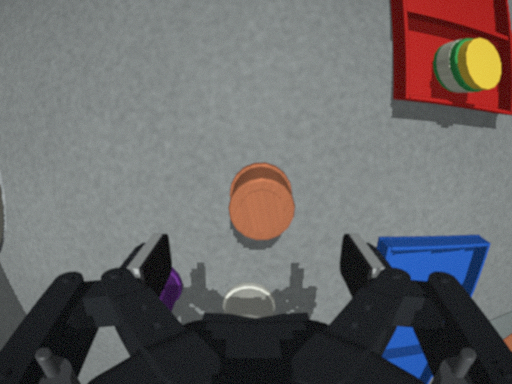

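The copper cap's top is centred near (262,208) with the jar upright in the red tray at (478,65). The blue tray's near-end corners are at (378,238) and (488,237).

Run:
```python
from h import *
r=dict(np.load("w5.npz"));p=fray(r,(262,208),.05);print(p);go(p[0],p[1],.013,0)
for q in((378,238),(488,237)):print(fray(r,q,.025).round(4))
```

```text
[ 0.42875391 -0.00906546  0.05      ]
t 10.1 shift [-0.0015  0.0047  0.0963] turn -0.002 j6 -0.02 tcp [ 0.424  -0.0076  0.1093] grip 1.0 0.0
[ 0.533  -0.0473  0.025 ]
[ 0.6747 -0.0562  0.025 ]
```

carry_out --series '[[0,[-0.0015,0.0045,0.03],0],[0,[-0.0015,0.0045,0.07],0],[0,[-0.0015,0.0045,0.088],0],[0,[-0.0015,0.0045,0.097],0],[0,[-0.0015,0.0045,0.097],0]]'

```text
time: 10.5
tcp_pos: [0.4265, -0.0091, 0.0106]
tcp_rot: [-2.222, -2.217, 0.003]
wrist_force: [-0.5, -0.1, 0.7]
grip_width: 0.998
finger_force: 0.0
```

carry_out --series '[[150,[0,0,0],0],[255,[0,0,0],0],[255,[0,0,0],0],[255,[0,0,0],0],[255,[0,0,0],0]]'

```text
time: 10.92
tcp_pos: [0.4282, -0.0095, 0.0136]
tcp_rot: [2.223, 2.217, 0.003]
wrist_force: [-0.2, 0.8, 5.8]
grip_width: 0.563
finger_force: 40.4
```

carry_out --series '[[255,[0,0,0],0],[255,[0,0,-0.03],0],[255,[0,0,-0.06],0],[255,[0,0,-0.09],0],[255,[0,0,-0.11],0]]'

```text
time: 11.33
tcp_pos: [0.428, -0.0096, 0.1256]
tcp_rot: [2.223, 2.216, 0.004]
wrist_force: [0.8, 0.5, -1.3]
grip_width: 0.56
finger_force: 42.1
```

Run:
```python
from h import *
go(.615,.194,.12,0)
```

```text
t 11.3 shift [0.2042 0.1864 0.0063] turn -0.003 j6 -0.02 tcp [ 0.428  -0.0096  0.1256] grip 0.56 42.1
```

carry_out --series '[[255,[0.025,0.023,0],0],[255,[0.052,0.047,0],0],[255,[0.08,0.073,0],0],[255,[0.108,0.099,0],0],[255,[0.136,0.125,0],0]]'

```text
time: 11.75
tcp_pos: [0.5536, 0.1276, 0.1237]
tcp_rot: [2.224, 2.217, 0.002]
wrist_force: [1.0, -0.4, -1.1]
grip_width: 0.564
finger_force: 42.3
```

carry_out --series '[[255,[0.027,0.025,0],0],[255,[0.05,0.045,0],0],[255,[0.064,0.058,0],0],[255,[0.068,0.0615,0],0],[255,[0.068,0.0615,0],0]]'

```text
time: 12.17
tcp_pos: [0.6147, 0.1948, 0.1229]
tcp_rot: [2.223, 2.219, 0.002]
wrist_force: [-0.2, -0.4, -1.8]
grip_width: 0.561
finger_force: 42.3
```

carry_out --series '[[255,[0,0,0.03],0],[255,[0,0,0.06],0],[255,[0,0,0.085],0],[255,[0,0,0.097],0],[255,[0,0,0.104],0]]'

```text
time: 12.58
tcp_pos: [0.6117, 0.1923, 0.0172]
tcp_rot: [-2.224, -2.216, 0.006]
wrist_force: [-26.1, -6.4, 40.9]
grip_width: 0.562
finger_force: 46.5
```

carry_out --series '[[255,[0,0,0],0],[255,[0,0,0],0],[120,[0,0,0],0],[60,[0,0,0],0],[40,[0,0,0],0]]'

```text
time: 13.0
tcp_pos: [0.6148, 0.1939, 0.0193]
tcp_rot: [2.224, 2.217, 0.002]
wrist_force: [0.0, -0.7, 0.3]
grip_width: 0.823
finger_force: 0.0
```

carry_out --series '[[40,[0,0,0],0],[40,[0,0,-0.03],0],[40,[0,0,-0.07],0],[40,[0,0,-0.1],0],[40,[0,0,-0.105],0]]'

```text
time: 13.42
tcp_pos: [0.6173, 0.1949, 0.1294]
tcp_rot: [2.222, 2.215, 0.012]
wrist_force: [2.5, 0.7, -0.2]
grip_width: 0.839
finger_force: 0.0
```

Run:
```python
from h import *
go(.418,-.13,.125,0)
```

```text
t 13.4 shift [-0.3255 -0.1984  0.0019] turn -0.003 j6 0.31 tcp [0.6173 0.1949 0.1294] grip 0.84 0.0
```

carry_out --series '[[40,[-0.03,-0.018,0],0],[40,[-0.064,-0.039,0],0],[40,[-0.098,-0.06,0],0],[40,[-0.132,-0.08,0],0],[40,[-0.166,-0.101,0],0]]'

```text
time: 13.83
tcp_pos: [0.5115, 0.027, 0.1233]
tcp_rot: [2.224, 2.219, 0.001]
wrist_force: [0.2, -0.7, 0.2]
grip_width: 0.844
finger_force: 0.0
```

carry_out --series '[[40,[-0.034,-0.021,0],0],[40,[-0.068,-0.041,0],0],[40,[-0.1,-0.061,0],0],[40,[-0.13,-0.08,0],0],[40,[-0.15,-0.092,0],0]]'

```text
time: 14.25
tcp_pos: [0.418, -0.1234, 0.1233]
tcp_rot: [-2.225, -2.217, 0.001]
wrist_force: [0.6, 1.2, -0.4]
grip_width: 0.843
finger_force: 0.0
```

carry_out --series '[[20,[-0.009,-0.005,0],0],[20,[-0.009,-0.005,0.01],0],[20,[-0.009,-0.005,0.01],0],[20,[-0.009,-0.005,0.01],0]]'

```text
time: 14.58
tcp_pos: [0.4152, -0.1303, 0.1131]
tcp_rot: [-2.225, -2.217, 0.0]
wrist_force: [0.6, -0.1, -0.4]
grip_width: 0.923
finger_force: 0.0
```

Run:
```python
from h import *
r=cams.read_camera("wrist");cv2.imwrite("pics/w6.png",r["color"][:,:,::-1]);np.savez("w6.npz",**r)
go(.418,-.13,.115,0)
```

```text
t 14.6 shift [ 0.0002  0.0025 -0.0016] turn -0.003 j6 -0.3 tcp [ 0.4155 -0.1302  0.1134] grip 0.92 0.0
```

View pics/w6.png

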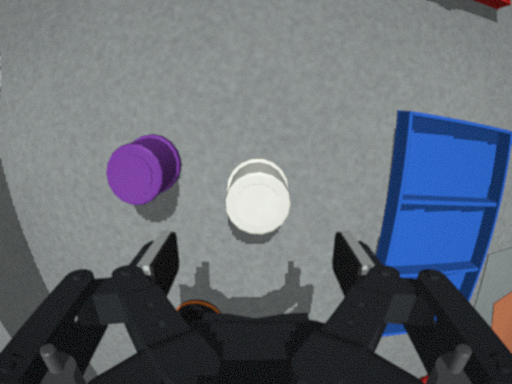

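The white cap's top is at (258,203) and the purple decoy at (135,172). The blue tray's end corners are at (402,111) and (511,131), and its dividers run (403,199)–(497,205) and (397,270)–(478,267).

Run:
```python
from h import *
r=dict(np.load("w6.npz"));p=fray(r,(258,203),.05);print(p,"purple",fray(r,(135,172),.05));go(p[0],p[1],.013,0)
for q in((402,111),(511,131),(403,199),(497,205),(397,270),(478,267)):print(fray(r,q,.025).round(4))
```

```text
[ 0.41713169 -0.12920477  0.05      ] purple [ 0.32554241 -0.10525156  0.05      ]
t 14.6 shift [0.001  0.0017 0.1004] turn -0.003 j6 -0.3 tcp [ 0.4155 -0.1302  0.1134] grip 0.92 0.0
[ 0.5373 -0.0586  0.025 ]
[ 0.6786 -0.0643  0.025 ]
[ 0.5459 -0.1351  0.025 ]
[ 0.6726 -0.1439  0.025 ]
[ 0.5532 -0.2079  0.025 ]
[ 0.6672 -0.2178  0.025 ]
```

carry_out --series '[[20,[0.001,0.002,0.03],0],[20,[0.001,0.002,0.07],0],[20,[0.001,0.002,0.09],0],[20,[0.001,0.002,0.1],0],[20,[0.001,0.002,0.1],0]]'

```text
time: 15.05
tcp_pos: [0.4163, -0.1287, 0.0118]
tcp_rot: [-2.221, -2.217, 0.002]
wrist_force: [-0.6, 0.5, 1.0]
grip_width: 0.925
finger_force: 0.0
```

carry_out --series '[[150,[0,0,0],0],[255,[0,0,0],0],[255,[0,0,0],0],[255,[0,0,0],0],[255,[0,0,0],0]]'

```text
time: 15.47
tcp_pos: [0.4182, -0.1298, 0.0148]
tcp_rot: [2.223, 2.216, 0.002]
wrist_force: [-0.0, 2.1, 7.6]
grip_width: 0.564
finger_force: 40.9
```

carry_out --series '[[255,[0,0,0],0],[255,[0,0,-0.03],0],[255,[0,0,-0.06],0],[255,[0,0,-0.09],0],[255,[0,0,-0.1],0]]'

```text
time: 15.88
tcp_pos: [0.4192, -0.1302, 0.1177]
tcp_rot: [2.221, 2.214, 0.004]
wrist_force: [1.0, 0.2, -1.2]
grip_width: 0.564
finger_force: 42.3
```

Run:
```python
from h import *
go(.603,-.178,.113,-.055)
```

```text
t 15.9 shift [-0.0472  0.1839  0.0059] turn 0.052 j6 -0.3 tcp [ 0.4192 -0.1302  0.1177] grip 0.56 42.3
```

carry_out --series '[[255,[-0.008,0.03,0],0.01],[255,[-0.018,0.07,0],0.02],[255,[-0.028,0.11,0],0.03],[255,[-0.038,0.148,0],0.04],[255,[-0.045,0.175,0],0.052]]'

```text
time: 16.3
tcp_pos: [0.5957, -0.1761, 0.1149]
tcp_rot: [2.28, 2.157, 0.003]
wrist_force: [-0.1, -0.9, -2.0]
grip_width: 0.562
finger_force: 42.4
```

carry_out --series '[[255,[-0.002,0.009,0],0],[255,[-0.002,0.009,0],0],[255,[-0.002,0.009,0.03],0],[255,[-0.002,0.009,0.06],0],[255,[-0.002,0.009,0.08],0]]'

```text
time: 16.72
tcp_pos: [0.5983, -0.1769, 0.0319]
tcp_rot: [-2.28, -2.158, 0.002]
wrist_force: [-0.6, 0.5, -1.8]
grip_width: 0.557
finger_force: 42.5
```

carry_out --series '[[255,[0,0,0.007],0],[255,[0,0,0.012],0],[255,[0,0,0.014],0],[120,[0,0,0.014],0],[60,[0,0,0.014],0]]'

```text
time: 17.13
tcp_pos: [0.6016, -0.1778, 0.0208]
tcp_rot: [2.28, 2.158, 0.002]
wrist_force: [0.0, -1.0, -0.1]
grip_width: 0.69
finger_force: 0.0
```

carry_out --series '[[40,[0,0,0],0],[40,[0,0,0],0],[40,[0,0,-0.04],0],[40,[0,0,-0.08],0],[40,[0,0,-0.105],0]]'

```text
time: 17.55
tcp_pos: [0.6021, -0.1779, 0.128]
tcp_rot: [2.28, 2.158, 0.002]
wrist_force: [1.2, 0.1, -0.2]
grip_width: 0.841
finger_force: 0.0
```

Run:
```python
from h import *
go(.352,-.278,.115,-.055)
```

```text
t 17.6 shift [-0.1136 -0.2443  0.0123] turn 0.0 j6 -0.23 tcp [ 0.6021 -0.1779  0.128 ] grip 0.84 0.0
```

carry_out --series '[[40,[-0.014,-0.03,0],0],[40,[-0.03,-0.065,0],0],[40,[-0.046,-0.1,0],0],[40,[-0.062,-0.135,0],0],[40,[-0.078,-0.17,0],0]]'

```text
time: 17.97
tcp_pos: [0.4255, -0.2465, 0.1249]
tcp_rot: [2.28, 2.159, 0.001]
wrist_force: [0.3, -1.2, 0.4]
grip_width: 0.841
finger_force: 0.0
```

carry_out --series '[[0,[-0.014,-0.03,0],0],[0,[-0.028,-0.06,0.008],0],[0,[-0.034,-0.072,0.012],0],[0,[-0.034,-0.072,0.012],0],[0,[-0.034,-0.072,0.012],0]]'

```text
time: 18.38
tcp_pos: [0.353, -0.2766, 0.1128]
tcp_rot: [2.283, 2.157, 0.0]
wrist_force: [0.1, 1.1, 0.9]
grip_width: 1.003
finger_force: 0.0
```

Run:
```python
from h import *
r=cams.read_camera("wrist");cv2.imwrite("pics/w7.png",r["color"][:,:,::-1]);np.savez("w7.npz",**r)
go(.352,-.278,.115,-.055)
```

```text
t 18.4 shift [-0.0015 -0.0018 -0.0021] turn -0.001 j6 -0.61 tcp [ 0.3539 -0.2766  0.113 ] grip 1.0 0.0
```

View pics/w7.png

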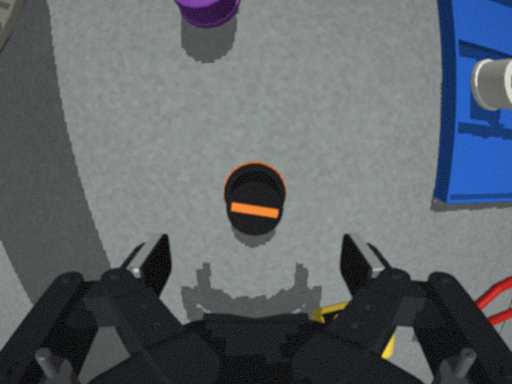

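The plug's orange bar is centred at (255,210). The white cap stands in the middle of the blue tray, and the tape measure is well behind the gripper.

Run:
```python
from h import *
r=dict(np.load("w7.npz"));p=fray(r,(255,210),.05);print(p);go(p[0],p[1],.014,-.055)
```

```text
[ 0.35264497 -0.2808263   0.05      ]
t 18.4 shift [-0.0042 -0.0012  0.099 ] turn -0.001 j6 -0.61 tcp [ 0.3539 -0.2766  0.113 ] grip 1.0 0.0
```

carry_out --series '[[0,[-0.004,-0.001,0.03],0],[0,[-0.004,-0.001,0.07],0],[0,[-0.004,-0.001,0.09],0],[0,[-0.004,-0.001,0.099],0],[0,[-0.004,-0.001,0.099],0]]'

```text
time: 18.85
tcp_pos: [0.352, -0.2791, 0.0119]
tcp_rot: [-2.278, -2.159, 0.0]
wrist_force: [0.5, 0.5, 0.1]
grip_width: 0.998
finger_force: 0.0
```

carry_out --series '[[150,[0,0,0],0],[255,[0,0,0],0],[255,[0,0,0],0],[255,[0,0,0],0],[255,[0,0,0],0]]'

```text
time: 19.27
tcp_pos: [0.3528, -0.2807, 0.0147]
tcp_rot: [2.28, 2.158, 0.001]
wrist_force: [0.3, 1.8, 8.9]
grip_width: 0.485
finger_force: 39.4
```

carry_out --series '[[255,[0,0,0],0],[255,[0,0,-0.03],0],[255,[0,0,-0.06],0],[255,[0,0,-0.09],0],[255,[0,0,-0.1],0]]'

```text
time: 19.68
tcp_pos: [0.3535, -0.2814, 0.1175]
tcp_rot: [2.278, 2.155, 0.001]
wrist_force: [1.7, -0.6, -0.7]
grip_width: 0.481
finger_force: 41.0
```

Run:
```python
from h import *
go(.599,-.257,.114,-.055)
```

```text
t 19.7 shift [0.0379 0.2438 0.0045] turn -0.0 j6 -0.62 tcp [ 0.3535 -0.2814  0.1175] grip 0.48 41.0
```

carry_out --series '[[255,[0.005,0.03,0],0],[255,[0.011,0.07,0],0],[255,[0.017,0.11,0],0],[255,[0.023,0.148,0],0],[255,[0.029,0.185,0],0]]'

```text
time: 20.1
tcp_pos: [0.5401, -0.2608, 0.1135]
tcp_rot: [2.281, 2.159, 0.0]
wrist_force: [0.1, -0.7, -1.8]
grip_width: 0.485
finger_force: 41.1
```

carry_out --series '[[255,[0.006,0.035,0],0],[255,[0.009,0.058,0],0],[255,[0.009,0.059,0.01],0],[255,[0.009,0.059,0.04],0],[255,[0.009,0.059,0.07],0]]'

```text
time: 20.52
tcp_pos: [0.5985, -0.2558, 0.0434]
tcp_rot: [2.279, 2.158, 0.002]
wrist_force: [-0.6, 0.1, -2.4]
grip_width: 0.479
finger_force: 41.2
```

carry_out --series '[[255,[0,0,0.012],0],[255,[0,0,0.019],0],[255,[0,0,0.024],0],[255,[0,0,0.024],0],[120,[0,0,0.024],0]]'

```text
time: 20.93
tcp_pos: [0.5983, -0.2561, 0.0205]
tcp_rot: [2.281, 2.158, 0.001]
wrist_force: [-0.2, -0.7, -0.5]
grip_width: 0.527
finger_force: 0.0
```

carry_out --series '[[60,[0,0,0],0],[40,[0,0,0],0],[40,[0,0,0],0],[40,[0,0,-0.04],0],[40,[0,0,-0.08],0]]'

```text
time: 21.35
tcp_pos: [0.5957, -0.2547, 0.098]
tcp_rot: [-2.278, -2.156, 0.003]
wrist_force: [2.0, -0.3, 0.5]
grip_width: 0.843
finger_force: 0.0
```

carry_out --series '[[40,[-0.02,-0.03,-0.03],0],[40,[-0.04,-0.07,-0.05],0],[40,[-0.06,-0.11,-0.05],0],[40,[-0.06,-0.15,-0.05],0],[40,[-0.06,-0.18,-0.05],0]]'

```text
time: 21.77
tcp_pos: [0.4136, -0.3067, 0.1505]
tcp_rot: [2.28, 2.157, 0.0]
wrist_force: [-0.6, -1.6, 0.6]
grip_width: 0.841
finger_force: 0.0
```

Run:
```python
from h import *
r=cams.read_camera("top");a=cv2.resize(r["color"][90:290,90:450,::-1],None,fx=2.2,fy=2.2,interpolation=cv2.INTER_CUBIC);cv2.imwrite("pics/t2.png",a);np.savez("t2.npz",**r)
r=cams.read_camera("side");cv2.imwrite("pics/s2.png",r["color"][:,:,::-1])
```

```text
(no output)
```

View pics/t2.png

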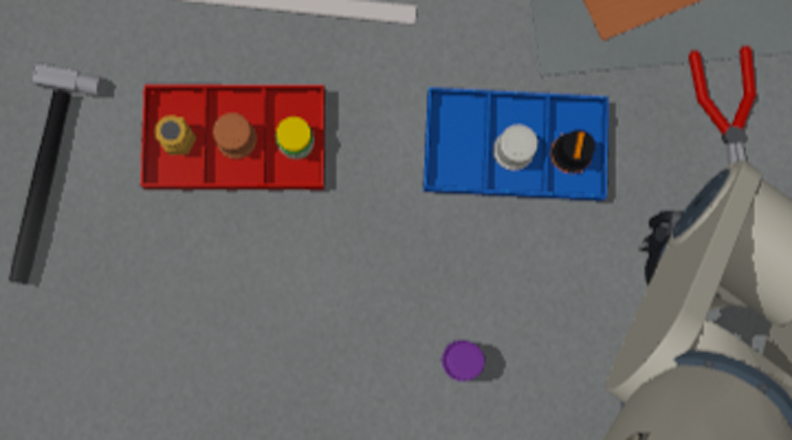

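View pics/s2.png

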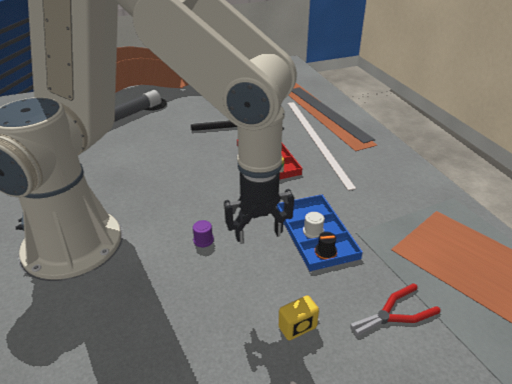

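All five pieces stand upright in the right compartments: brass, copper and jar in red at about (175,135), (235,135) and (295,137), and white and plug in blue at about (517,147) and (575,150). The hammer, tape measure and snips are unmoved. I'll let things settle, then hand in.

carry_out --series '[[40,[0,0,0],0],[40,[0,0,0],0],[40,[0,0,0],0]]'

```text
time: 22.12
tcp_pos: [0.416, -0.3059, 0.1497]
tcp_rot: [2.28, 2.159, 0.001]
wrist_force: [0.5, 0.4, -0.9]
grip_width: 0.841
finger_force: 0.0
```

```bash
python3 -c "
from plant import robot
print(robot.job_done())"
```

```text
the job is handed in; nothing more can be done
None
```

I placed both kits as asked and handed the job in at about 22 s; the final camera views showed all five pieces upright in their compartments and the bystanders unmoved, but the hand-in returned no verdict.

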